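# Square up a leaning row of plates

## Robot

A 6-joint arm with a two-finger parallel gripper is mounted at the origin on a cart in front of the work surface, level with it; the furniture and walls round the work are solid. World frame = base frame: x ahead of the robot, y to its left, z up, the work surface at z = 0. Lengths are in m, angles in rad, forces in N, time in s.
With the tool pointing down it reaches from about 0.375 to 0.9 m from the base axis. Payload 3.1 kg.
Tool frame: the origin (TCP) lies at the centre of the arm's flange, where the gripper is bolted on; the fingertips stand robot.tip_extent ahead of it and the grasp point (between the pads) lies 164 mm ahead of it (robot.tip_extent is the distance from the TCP to the fingertips, in m); z points along the fingers, y is the line along which they close (so a half turn about z gives the same grasp; the last joint's range is limited). The gripper opens to 87 mm and grips with 3 to 60 N. Pads are 19 mm wide; open, the fingers measure 117 mm over their backs; the gripper's body (75 mm by 190 mm) begins 51 mm behind the grasp point.
Start: joints at [-0.178, 0.527, 1.433, -0, 1.181, -0.178], TCP at [0.625, 0, 0.405] pointing down, gripper open.
Joint ranges: [-3.08, 3.08], [-0.75, 2.2], [0.22, 2.44], [-1.43, 4.57], [0, 2.65], [-2.85, 2.85]. Speed limits (rad/s): [2.79, 2.79, 3.14, 3.14, 3.14, 3.14].

## Interface

Orientations are given as a unit quaternion [x, y, z, w].
In Python, from rig import get_obs, camera, hand_in, cut_out, robot gives the robot as it stands.
- The arm moves only by the tool step_arm, never from a script. Its argument "rows" is a list of rows, each a list of 6 numbers: the shift along the world's x, y, z in m, then the turn, a rotation vector about the world's x, y, z in degrees. A call has 1 to 12 rows; each row shifts and turns the commanded pose from where the row before left it; what a row does not reach is not made up. A row lasts 1/8 s, in which the tool goes at most 62.5 mm and 10.7 degrees, less where a joint would pass 70% of its speed; a pose out of reach is approached as far as the arm can. A call is refused whole if a number of a shift passes 0.0625 or a number of a turn 10.7, either way. A call with a gripper value outside its range is refused whole. "jaw" is the finger opening in m, from 0 to 0.087, set as the call begins (left out, the last holds). The fingers move at their own pace and stop on an object; "squeeze" is the grip in N (left out, the last holds). Time passes only in rows, so rows that do not move let the fingers close. It gives the time, the measured TCP pose, the force, the opening and the grip force at its end, in the units of the state.
- get_obs(): the state, without advancing time (a new reading comes with each control period).
- camera(name): name is "scene" or "side" or "wrist"; returns a dict with "pixels" (400x640x3 uint8, blue, green, red), "depth" (400x640 float32, m along the optical axis (not along the pixel's ray), 0 where there is no reading), "fov_y" (degrees; the focal length in pixels is half the picture's height over the tangent of half this angle, whatever the lens; pixels are square), "cx", "cy" (the principal point, pixels), "extrinsics" (4x4, takes a point from camera to world coordinates); the wrist camera has in their place "mount" (4x4, takes a point from camera to tool coordinates, whose origin is the TCP and whose axes are the flange's). Camera axes: x right, y up, looking along -z (the intrinsics and any distortion apply to the point x, -y, -z); pixel columns grow to the right and rows downward; lengths in m; the calibration is good to about 2 mm. A picture is of the moment at which its call begins: read the wrist's pose just before it.
- hand_in(): hands the job in; it is judged then, once.
Trained networks look in the newest picture that a camera, given by its name, has taken for a name from the list of things; names that differ only in an ending like _2 or _b are one class to them, and where a whole thing is asked for, a point or a joint stands for the part that bears it (a point fixed in the world has none). Each returns a list of dicts, best first, with "confidence" (0 to 1); they miss things now and then, are a little off and sometimes report something else, mostly with a low value. They report only what shows in the picture. A call takes as long as a camera call. They do not tell look-alikes from the thing itself.
- cut_out(label, camera): "region" (400x640 bool, what is visible of it) and "extent" ([centre column, centre row, width, height] in pixels, round what is visible of it).
The state is a dict: "time": time; "q": joint angles; "joint_velocities": joint speeds; "joint_torque": joint torques, N m; "position": TCP position; "tool_rot": TCP orientation; "ft_force": force on the tool from outside, world axes, zero at the start; "moment": the same for the moment, N m; "grip_width": finger opening in m; "grip_force": force on a finger pad.
Only numpy, scipy, OpenCV 4.12 (cv2) and the standard library are available. Lean on these libraries where they do the work, as an engineer would, in place of code of your own. Each camera call takes 0.05 s, during which the arm holds its last target. There are 200 camera calls.

## Task

Four metal plates lean in a ragged row against the backstop of the grey squaring fixture. Push the row up against the backstop so that all four stand upright and packed tight, in the order they are in, and square them with their edges flush against the side fence. Leave everything else on the bench as it stands.

Things in the scene. Friction and masses are not known exactly. Their poses are not given: they have to be found in the camera images.
- fixture: Grey metal squaring fixture, fixed to the bench, placed and turned anew each time. Origin at bench height under the inner corner of backstop and side fence. +x points into the backstop, +y into the side fence, z up. Base plate 8 mm thick, x from -97 to +15 mm, y from -100 to +14 mm; the plates stand and slide on its top. Its -x and -y sides are open.
- backstop (a point): Foot of the backstop's face, at fixture (0, -30, 8) mm. The backstop is an upright wall 12 mm thick; its face lies at fixture x = 0, from y = -50 mm to the corner, its top at z = 56 mm. A plate pushed low, near its foot, slides in and stands up; pushed near its top it only tips.
- fence (a point): Foot of the side fence's face, at fixture (-45, 0, 8) mm. The fence is an upright wall 12 mm thick; its face lies at fixture y = 0, from the corner to x = -90 mm, its top at z = 44 mm.
- plate_1: Smooth aluminium plate 1 of 4, counted from the backstop; all alike, 8 mm thick (own x), 60 wide (y), 46 tall (z), 70 to 120 g. Origin: centre of its underside. At first it leans 15 to 30 degrees, top toward the backstop, foot away from it, its edge 7 to 18 mm short of the side fence. Home, its origin is at fixture (-4, -30, 8) mm, axes along the fixture's.
- plate_2: Smooth aluminium plate 2 of 4, counted from the backstop; all alike, 8 mm thick (own x), 60 wide (y), 46 tall (z), 70 to 120 g. Origin: centre of its underside. At first it leans 15 to 30 degrees, top toward the backstop, foot away from it, its edge 7 to 18 mm short of the side fence. Home, its origin is at fixture (-12, -30, 8) mm, axes along the fixture's.
- plate_3: Smooth aluminium plate 3 of 4, counted from the backstop; all alike, 8 mm thick (own x), 60 wide (y), 46 tall (z), 70 to 120 g. Origin: centre of its underside. At first it leans 15 to 30 degrees, top toward the backstop, foot away from it, its edge 7 to 18 mm short of the side fence. Home, its origin is at fixture (-20, -30, 8) mm, axes along the fixture's.
- plate_4: Smooth aluminium plate 4 of 4, counted from the backstop; all alike, 8 mm thick (own x), 60 wide (y), 46 tall (z), 70 to 120 g. Origin: centre of its underside. At first it leans 15 to 30 degrees, top toward the backstop, foot away from it, its edge 7 to 18 mm short of the side fence. Home, its origin is at fixture (-28, -30, 8) mm, axes along the fixture's.
- lens_can: small black screw-top lens can with a white cap, 37 mm across, 50 mm tall; bystander. Origin: centre of its underside.
- beaker: clear beaker, 57 mm across, 72 mm tall; bystander. Origin: centre of its underside.
- glass_box: small white cover-glass carton 34x34x20 mm; bystander. Origin: centre of its underside.
Things that resemble listed ones, but are neither listed nor needed, are in the scene too. What is shaped like the plate_1 but blue is not meant. Leave any orange or turquoise look-alike of the plate_3 alone.

How it is judged:
At the end, for the whole second after the job is handed in: All four plates stand on the fixture's base in their first order, at rest, upright and parallel to the backstop within 0.06 rad; each is within 5 mm of its place in a tight row against the backstop, and its edge is within 4 mm of the side fence (angle between each of plate_1, plate_2, plate_3, plate_4's own z axis and vertical below 0.06 rad and angle between the x axis of each of plate_1, plate_2, plate_3, plate_4 and the x axis of fixture, either way round below 0.06 rad and x of plate_1 in the frame of fixture between -0.009 and -0.001 m and y of plate_1 in the frame of fixture between -0.034 and -0.027 m and z of each of plate_1, plate_2, plate_3, plate_4 in the frame of fixture below 0.011 m and linear speed of each of plate_1, plate_2, plate_3, plate_4 below 0.02 m/s and x of plate_2 in the frame of fixture between -0.017 and -0.009 m and y of plate_2 in the frame of fixture between -0.034 and -0.027 m and x of plate_3 in the frame of fixture between -0.025 and -0.017 m and y of plate_3 in the frame of fixture between -0.034 and -0.027 m and x of plate_4 in the frame of fixture between -0.033 and -0.025 m and y of plate_4 in the frame of fixture between -0.034 and -0.027 m); the robot touches nothing.
It fails at once if the lens can is shifted by more than 15 mm (distance of lens_can from where it was at the start of the episode above 0.015 m).
It fails at once if the beaker is shifted by more than 15 mm (distance of beaker from where it was at the start of the episode above 0.015 m).
It fails at once if the glass box is shifted by more than 15 mm (distance of glass_box from where it was at the start of the episode above 0.015 m).
It also fails if it takes over 54 s, if anything falls off the work surface, if the arm or the gripper's body presses on something with over 40 N, if the wrist force passes 120 N, or if a joint passes its speed limit or range.

## Working session

There is one attempt and no reset: what is moved stays moved. The work goes in short steps, Python scripts to look and compute and a tool call to move; the robot and the scene stay as the last step left them, time stands still between calls to the robot, and variables do not carry over. Pictures are saved under pics/ and viewed, at most 10 in all, crops included, and the job is handed in when it is done.

Besides the shell and the picture viewer there is one more tool, called in YAML: its name, and indented under it one key for each argument. step_arm: Moves the arm, as the interface text tells. Its arguments: {"type":"object","properties":{"rows":{"type":"array"},"jaw":{"type":"number"},"squeeze":{"type":"number"}},"required":["rows"]}

```bash
mkdir -p pics; ls
cat > h.py <<'E'
import numpy as np, cv2
from rig import get_obs, camera, hand_in, cut_out, robot
from scipy.spatial.transform import Rotation as R
def snap(n):
    o=get_obs(); c=camera(n)
    if 'extrinsics' in c: T=np.array(c['extrinsics'])
    else:
        W=np.eye(4); W[:3,:3]=R.from_quat(o['tool_rot']).as_matrix(); W[:3,3]=o['position']; T=W@np.array(c['mount'])
    f=200/np.tan(np.radians(c['fov_y'])/2); d=c['depth']
    v,u=np.mgrid[:400,:640]
    P=np.stack([(u-c['cx'])/f*d,-(v-c['cy'])/f*d,-d],-1)@T[:3,:3].T+T[:3,3]
    P[d<=0]=np.nan
    return c,T,f,P
E
python3 - <<'E'
from h import *
print(get_obs(), robot.tip_extent)
ims=[]
for n in ['scene','side','wrist']:
    c,T,f,P=snap(n); cv2.imwrite(f'pics/{n}0.png',c['pixels']); np.savez(f'{n}0.npz',P=P,im=c['pixels'],T=T,f=f)
    print(n,{k:v for k,v in c.items() if k not in('pixels','depth')})
    for l in ['plate_1','fixture','lens_can','beaker','glass_box']:
        for r in cut_out(l,n):
            p=P[r['region']]; print(l,round(r['confidence'],2),np.round(r['extent']),np.round(np.nanmedian(p,0),3),np.round(np.nanmax(p[:,2]),3))
E
```

```text
pics
{'time': 0.0, 'q': array([-1.78522440e-01,  5.28469707e-01,  1.43393112e+00, -2.80483604e-06,
        1.18138138e+00, -1.78517058e-01]), 'joint_velocities': array([-9.69649768e-05, -4.86869925e-04,  9.21959154e-04, -9.07462547e-04,
        9.81446524e-04, -5.86790342e-05]), 'joint_torque': array([-5.45745443e-04, -4.40045428e+01, -1.76593530e+01,  6.32597599e-02,
        5.83207863e-02, -1.53719384e-04]), 'position': array([6.24647124e-01, 7.87879717e-05, 4.03759860e-01]), 'tool_rot': array([ 7.07107883e-01,  7.07104832e-01, -6.25420969e-04, -8.98542306e-04]), 'ft_force': array([-0.25295275,  0.67444257, -0.01870351]), 'moment': array([-0.04257449, -0.00108763, -0.00171056]), 'grip_force': 0.0, 'grip_width': 0.08715934197711268} 0.1822
scene {'fov_y': 52.971584416327765, 'cx': 317.76991542450384, 'cy': 195.8355036527964, 'extrinsics': array([[ 0.81362311,  0.31392725, -0.48935378,  0.17996127],
       [-0.58139075,  0.43715454, -0.68620749, -0.9598136 ],
       [-0.001496  ,  0.84282003,  0.53819343,  0.51959462],
       [ 0.        ,  0.        ,  0.        ,  1.        ]])}
pl
[... 1995 characters left out ...]
0.069
glass_box 0.82 [304. 310.  23.  27.] [ 0.47  -0.547  0.019] 0.023
wrist {'fov_y': 58.81346841173414, 'cx': 321.6753270984357, 'cy': 200.75047805144038, 'mount': array([[ 3.03634176e-05,  9.64886392e-01,  2.62667565e-01,
         7.10718268e-02],
       [ 9.99999944e-01, -1.16651692e-04,  3.12913451e-04,
        -1.62091948e-03],
       [ 3.32566547e-04,  2.62667540e-01, -9.64886342e-01,
         2.02120524e-02],
       [ 0.00000000e+00,  0.00000000e+00,  0.00000000e+00,
         1.00000000e+00]])}
plate_1 0.79 [298. 285.  38.  59.] [ 0.592 -0.158  0.008] 0.01
plate_1 0.54 [181. 263.  14.   8.] [ 0.459 -0.104  0.007] 0.009
lens_can 0.55 [432. 319.  12.  29.] [ 0.748 -0.168  0.028] 0.269
```

Run:
```python
from h import *
a=cv2.imread('pics/scene0.png')[130:310,190:390]; b=cv2.imread('pics/side0.png')[130:340,200:400]
a=cv2.resize(a,(400,360),interpolation=2); b=cv2.resize(b,(400,420),interpolation=2)
o=np.zeros((420,800,3),np.uint8); o[:360,:400]=a; o[:,400:]=b; cv2.imwrite('pics/a.png',o)
```

```text
(no output)
```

View pics/a.png

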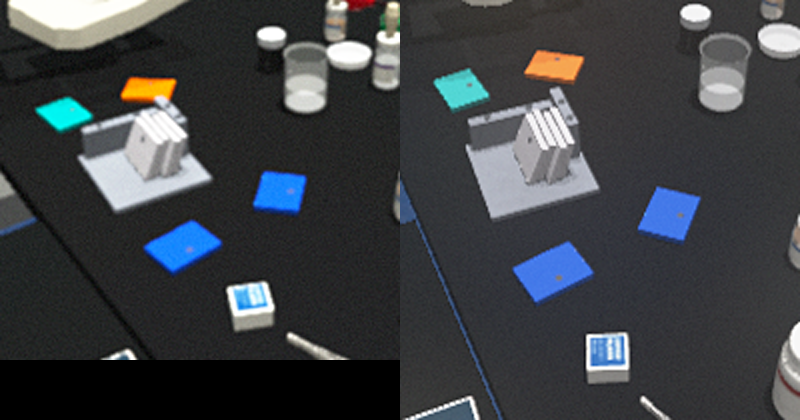

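step_arm:
  rows:
    - [-0.03, -0.06, 0, 0, 0, 0]
    - [-0.03, -0.06, 0, 0, 0, 0]
    - [-0.03, -0.06, 0, 0, 0, 0]
    - [-0.03, -0.05, 0, 0, 0, 0]
    - [0, 0, 0, 0, 0, 0]
    - [0, 0, 0, 0, 0, 0]
  jaw: 0.0

```text
time: 1.65
position: [0.5111, -0.2177, 0.4048]
tool_rot: [0.707, 0.707, 0.0, -0.0]
ft_force: [-0.2, -0.4, -0.4]
grip_width: 0.0352
grip_force: 0.0
```

Candidates are the grey plates in the fixture, scene px (268,202); blue lookalikes at (329,224) and (281,253); orange at (265,176); turquoise at (220,187). I choose the grey four in the fixture. Next is the close-up.

Run:
```python
from h import *
c,T,f,P=snap('wrist'); np.savez('w1.npz',P=P,im=c['pixels'],T=T,f=f)
for l in ['fixture','plate_1']:
  for r in cut_out(l,'wrist'):
    p=P[r['region']]; print(l,round(r['confidence'],2),np.round(r['extent']),np.round(np.nanmedian(p,0),4),np.round(np.nanmax(p[:,2]),3))
# height map of local region
M=(np.abs(P[...,0]-.5)<.1)&(np.abs(P[...,1]+.3)<.1)
base=M&(P[...,2]>.004)&(P[...,2]<.013); top=M&(P[...,2]>.05)&(P[...,2]<.065); mid=M&(P[...,2]>.038)&(P[...,2]<.05)
print('base z',np.median(P[base][:,2]),'bench',np.median(P[M&(P[...,2]<.004)][:,2]))
q=P[base][:,:2].astype(np.float32); print(cv2.minAreaRect(q), cv2.boxPoints(cv2.minAreaRect(q)))
cv2.imwrite('pics/w1.png',c['pixels'])
ys,xs=np.where(base); y0,y1,x0,x1=ys.min()-20,ys.max()+20,xs.min()-20,xs.max()+20
x0=max(x0,0);y0=max(y0,0);print('crop',x0,y0,x1,y1)
cr=c['pixels'][y0:y1,x0:x1]; s=min(780/cr.shape[1],590/cr.shape[0]); cv2.imwrite('pics/w1c.png',cv2.resize(cr,None,fx=s,fy=s)); print(s)
```

```text
fixture 0.72 [318. 225. 104.  88.] [ 0.4874 -0.251   0.0112] 0.059
plate_1 0.93 [345. 243.  21.  55.] [ 0.5359 -0.275   0.052 ] 0.055
plate_1 0.93 [318. 242.  26.  63.] [ 0.5035 -0.2844  0.0399] 0.055
plate_1 0.88 [288.  89.  50.  63.] [ 0.477  -0.1306  0.0078] 0.011
plate_1 0.84 [402.  96.  74.  76.] [ 0.5907 -0.1375  0.0077] 0.011
plate_1 0.82 [342. 250.  14.  43.] [ 0.5282 -0.2858  0.052 ] 0.055
plate_1 0.8 [293. 329.  36.  14.] [ 0.4768 -0.4089  0.0075] 0.32
plate_1 0.78 [327. 237.  24.  58.] [ 0.5188 -0.273   0.0511] 0.054
base z 0.007760518381922488 bench -0.0012084081131556734
((0.5006086230278015, -0.2830217480659485), (0.09962313622236252, 0.11161985993385315), 84.78894805908203) [[ 0.44050527 -0.32755852]
 [ 0.55166376 -0.33769637]
 [ 0.560712   -0.23848498]
 [ 0.4495535  -0.22834712]]
crop 244 162 388 288
4.682539682539683
```

View pics/w1c.png

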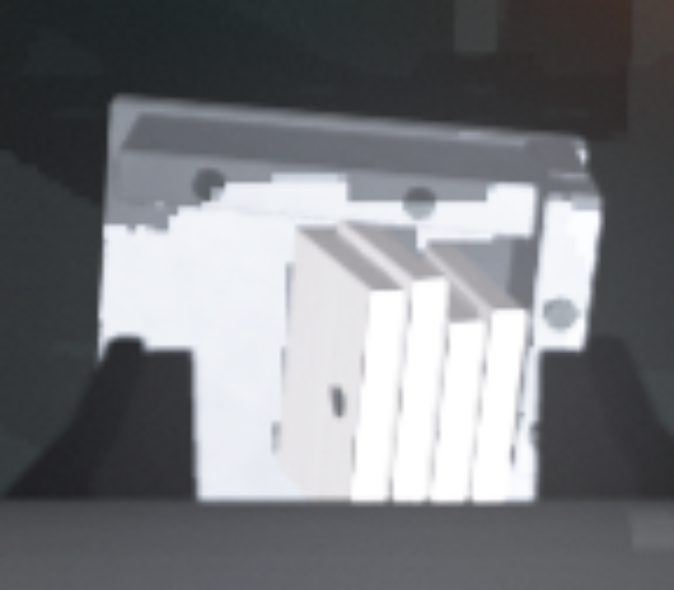

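The wrist crop shows the fence along the top (+y, crop row ~150) and the backstop on the right (col ~565). Four grey plates stand between them, with top edges at cols 380–510. They lean toward the backstop and stop short of the fence. Next I fit the fixture frame and the plates' extents.

```bash
cat > fit.py <<'E'
from h import *
from scipy.optimize import minimize
def fus(names,o=(.5,-.29),r=.12):
    out=[]
    for n in names:
        P=np.load(n+'.npz')['P'].reshape(-1,3); m=(np.abs(P[:,0]-o[0])<r)&(np.abs(P[:,1]-o[1])<r)&(P[:,2]>-.01)&(P[:,2]<.08); out.append(P[m])
    return out
E
python3 - <<'E'
from fit import *
yaw=np.radians(-5.2)
for n,p in zip(['scene0','side0','w1'],fus(['scene0','side0','w1'])):
    c,s=np.cos(yaw),np.sin(yaw); q=np.c_[(p[:,:2]@np.array([[c,-s],[s,c]]))*1e3,p[:,2]*1e3]
    b=q[(q[:,2]>5)&(q[:,2]<11)]
    print(n,len(p),'base x,y pct',np.round(np.percentile(b[:,0],[.5,99.5]),1),np.round(np.percentile(b[:,1],[.5,99.5]),1))
    t=q[(q[:,2]>54)&(q[:,2]<60)]; print(' backstop top x',np.round(np.percentile(t[:,0],[2,50,98]),1),'y',np.round(np.percentile(t[:,1],[2,98]),1),len(t))
    t=q[(q[:,2]>41)&(q[:,2]<47)&(q[:,1]>np.percentile(b[:,1],99.5)-16)]; print(' fence top y',np.round(np.percentile(t[:,1],[2,50,98]),1),'x',np.round(np.percentile(t[:,0],[2,98]),1),len(t))
# line fits of fence top edge in wrist image for yaw
p=fus(['w1'])[0]; t=p[(p[:,2]>.041)&(p[:,2]<.047)&(p[:,1]>-.26)]
r=cv2.minAreaRect((t[:,:2]*1000).astype(np.float32)); print(r)
d=np.load('w1.npz'); P=d['P']
# slice of heights: top-down map print
c,s=np.cos(yaw),np.sin(yaw); q=np.c_[(p[:,:2]@np.array([[c,-s],[s,c]]))*1e3,p[:,2]*1e3]
for yy in (-245,-240,-235,-230):
    m=np.abs(q[:,1]-yy)<1.2; o=np.argsort(q[m,0]); print(yy,[(int(a),int(z)) for a,z in np.round(q[m][o][:,[0,2]])])
E
```

```text
scene0 6871 base x,y pct [470.4 651.6] [-365.5 -191.1]
 backstop top x [538.5 569.5 578.6] y [-272.1 -190.1] 129
 fence top y [-202.7 -197.7 -189.8] x [478.7 565.1] 143
side0 9110 base x,y pct [470.4 651.6] [-363.5 -117.5]
 backstop top x [558.7 572.2 578.2] y [-267.2 -192.2] 104Traceback (most recent call last):
  File "<stdin>", line 8, in <module>
    return _quantile_unchecked(
        a, q, axis, out, overwrite_input, method, keepdims, weights)
    return _ureduce(a,
                    func=_quantile_ureduce_func,
    ...<5 lines>...
                    overwrite_input=overwrite_input,
                    method=method)
    r = func(a, **kwargs)
    result = _quantile(arr,
                       quantiles=q,
    ...<2 lines>...
                       out=out,
                       weights=wgt)
    slices_having_nans = np.isnan(arr[-1, ...])
                                  ~~~^^^^^^^^^
IndexError: index -1 is out of bounds for axis 0 with size 0
```

Run:
```python
from fit import *
yaw=np.radians(-5.2); c,s=np.cos(yaw),np.sin(yaw)
pc=lambda a,l: np.round(np.percentile(a,l),1) if len(a) else a
for n,p in zip(['scene0','side0','w1'],fus(['scene0','side0','w1'])):
    q=np.c_[(p[:,:2]@np.array([[c,-s],[s,c]]))*1e3-[565.5,-200.7],p[:,2]*1e3]
    q=q[(q[:,0]>-105)&(q[:,0]<22)&(q[:,1]>-108)&(q[:,1]<22)]
    b=q[(q[:,2]>5)&(q[:,2]<11)]
    print(n,len(q),'base z',np.median(b[:,2]),'x',pc(b[:,0],[.5,99.5]),'y',pc(b[:,1],[.5,99.5]))
    for y in (-95,-85,-75): m=abs(b[:,1]-y)<4; print('   row',y,pc(b[m,0],[1,99]))
    for x in (-90,-75,-60): m=abs(b[:,0]-x)<4; print('   col',x,pc(b[m,1],[1,99]))
    t=q[(q[:,2]>54)&(q[:,0]>-5)]; print(' bs top z',pc(t[:,2],[50]),'x',pc(t[:,0],[2,50,98]),'y',pc(t[:,1],[2,98]))
    t=q[(q[:,2]>40)&(q[:,2]<48)&(q[:,1]>-5)&(q[:,0]<-8)]
    if len(t)>9: print(' fence top',pc(t[:,2],[50]),'y',pc(t[:,1],[2,50,98]),'x',pc(t[:,0],[2,98]),'slope deg',np.degrees(np.polyfit(t[:,0],t[:,1],1)[0]))
    t=q[(q[:,2]>47)&(q[:,0]<-6)]; print(' plates top',len(t),'x',pc(t[:,0],[2,98]),'y',pc(t[:,1],[2,98]))
    t=q[(q[:,2]>11)&(q[:,2]<22)&(q[:,1]<-12)&(q[:,0]<-8)&(q[:,0]>-70)]; print(' plates foot x',pc(t[:,0],[1,5,50,98]),'y',pc(t[:,1],[1,2,98]))
```

```text
scene0 2710 base z 8.546899377202378 x [-95.1  15.8] y [-101.9    6.5]
   row -95 [-95.   14.4]
   row -85 [-94.8  15.7]
   row -75 [-94.4  15. ]
   col -90 [-100.4   11.1]
   col -75 [-100.4    2.8]
   col -60 [-101.1    1.4]
 bs top z [56.5] x [-4.3  5.6 13.2] y [-55.2  11.9]
 fence top [44.1] y [-2.1  2.8 10.7] x [-86.9 -10.7] slope deg 0.642316521152843
 plates top 246 x [-34.8  -6.1] y [-77.2 -11.1]
 plates foot x [-50.1 -49.1 -45.5 -11.6] y [-79.9 -78.8 -16.7]
side0 3286 base z 7.186134631584073 x [-95.2  15. ] y [-104.     1.9]
   row -95 [-94.6  15.1]
   row -85 [-93.8  14.1]
   row -75 [-94.2  13.5]
   col -90 [-103.1    8.1]
   col -75 [-102.7   -1.6]
   col -60 [-103.5   -1.9]
 bs top z [55.1] x [-2.8  6.9 12.7] y [-53.    8.6]
 fence top [42.7] y [-4.4  1.   8.9] x [-87.2 -10.1] slope deg 0.8570022797680672
 plates top 306 x [-34.   -6.8] y [-78.7 -15.6]
 plates foot x [-49.7 -49.2 -44.3 -11.2] y [-80.3 -79.8 -18.2]
w1 8841 base z 7.740962100436205 x [-96.5  11. ] y [-84.2  13.7]
   row -95 []
   row -85 [-68.6 -43.7]
   row -75 [-69.1  11.2]
   col -90 [-44.1  13.7]
   col -75 [-58.5  13.5]
   col -60 [-83.9  13.3]
 bs top z [55.7] x [ 0.1  4.6 11.6] y [-47.5  12.9]
 fence top [43.7] y [ 0.2  6.3 11.7] x [-87.8  -9.7] slope deg -0.06512222584132041
 plates top 1354 x [-35.4  -6.6] y [-59.1 -10.3]
 plates foot x [-51.3 -51.  -48.4 -13.6] y [-70.8 -70.2 -12.2]
```

Fixture frame found: origin at world (0.545, −0.251), yaw −5.2°, with plate 4's foot at x ≈ −51 mm. I turn the fingers parallel to the backstop and lower them behind plate 4.

step_arm:
  rows:
    - [-0.012, -0.018, 0, 0, 0, 10.6]
    - [-0.011, -0.018, 0, 0, 0, 10.6]
    - [-0.011, -0.018, 0, 0, 0, 10.6]
    - [-0.011, -0.0174, 0, 0, 0, 10.6]
    - [0, 0, -0.03, 0, 0, 10.6]
    - [0, 0, -0.03, 0, 0, 10.6]
    - [0, 0, -0.03, 0, 0, 10.6]
    - [0, 0, -0.03, 0, 0, 10.6]
    - [0, 0, -0.03, 0, 0, 0]
    - [0, 0, -0.03, 0, 0, 0]
    - [0, 0, 0, 0, 0, 0]
    - [0, 0, 0, 0, 0, 0]
  jaw: 0.02
  squeeze: 30

```text
time: 3.3
position: [0.467, -0.2887, 0.2254]
tool_rot: [0.045, 0.999, -0.0, 0.0]
ft_force: [-0.1, -0.4, -0.2]
grip_width: 0.0204
grip_force: 0.0
```

Run:
```python
from h import *
o=get_obs(); print(o['position'],np.degrees(R.from_quat(o['tool_rot']).as_euler('xyz')),o['q'],o['time'])
c=camera('side')['pixels']; d=camera('scene')['pixels']
a=np.hstack([cv2.resize(c[130:270,200:340],(400,400)),cv2.resize(d[130:270,190:330],(400,400))]); cv2.imwrite('pics/b.png',a)
```

```text
[ 0.46695836 -0.28866964  0.22543848] [-1.79957061e+02  5.54092380e-02  1.74885800e+02] [-7.57287090e-01  6.98900881e-01  1.75841337e+00  1.69627816e-05
  6.83054984e-01 -2.23883658e+00] 3.3
```

View pics/b.png

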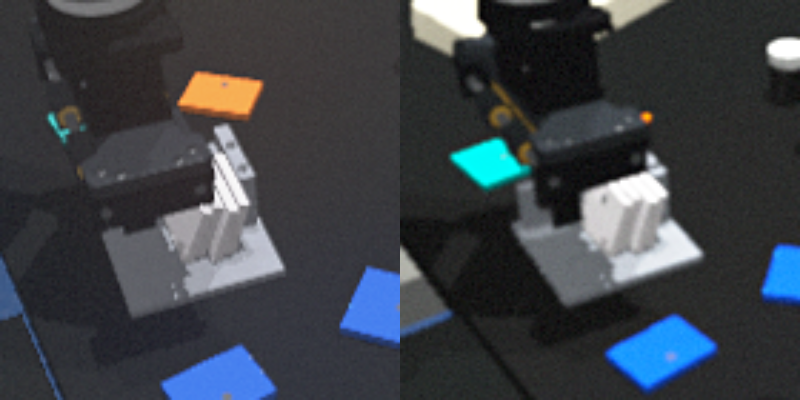

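The picture shows the gripper body hovering behind plate 4 (side-view half, px ~(150,190)), clear of the fence, with the plates untouched. Next I lower to 2 mm above the base.

step_arm:
  rows:
    - [0, 0, -0.016, 0, 0, 0]
    - [0, 0, -0.012, 0, 0, 0]
    - [0, 0, -0.005, 0, 0, 0]
    - [0, 0, 0, 0, 0, 0]
    - [0, 0, 0, 0, 0, 0]

```text
time: 4.03
position: [0.4661, -0.2892, 0.1916]
tool_rot: [0.045, 0.999, 0.0, -0.0]
ft_force: [-0.1, -0.4, 0.7]
grip_width: 0.02
grip_force: 0.0
```

step_arm:
  rows:
    - [0.005, -0.0005, 0, 0, 0, 0]
    - [0.005, -0.0005, 0, 0, 0, 0]
    - [0.002, -0.0002, 0, 0, 0, 0]
    - [0.002, -0.0002, 0, 0, 0, 0]
    - [0.002, -0.0002, 0, 0, 0, 0]
    - [0.002, -0.0002, 0, 0, 0, 0]
    - [0.002, -0.0002, 0, 0, 0, 0]
    - [0.002, -0.0002, 0, 0, 0, 0]
    - [0.002, -0.0002, 0, 0, 0, 0]
    - [0.002, -0.0002, 0, 0, 0, 0]
    - [0.001, -0.0001, 0, 0, 0, 0]
    - [0, 0, 0, 0, 0, 0]

```text
time: 5.52
position: [0.4933, -0.2918, 0.1918]
tool_rot: [0.045, 0.999, -0.0, 0.0]
ft_force: [0.1, 0.1, 0.4]
grip_width: 0.0201
grip_force: 0.4
```

step_arm:
  rows:
    - [0.002, -0.0002, 0, 0, 0, 0]
    - [0.0015, -0.0001, 0, 0, 0, 0]
    - [0.001, -0.0001, 0, 0, 0, 0]
    - [0.001, -0.0001, 0, 0, 0, 0]
    - [0, 0, 0, 0, 0, 0]
    - [0, 0, 0, 0, 0, 0]

```text
time: 6.28
position: [0.4987, -0.2923, 0.1918]
tool_rot: [0.045, 0.999, -0.0, 0.0]
ft_force: [-1.0, 0.0, 0.3]
grip_width: 0.0198
grip_force: 0.3
```

Run:
```python
from h import *
c=camera('side')['pixels']; d=camera('scene')['pixels']
a=np.hstack([cv2.resize(c[150:250,220:320],(400,400)),cv2.resize(d[150:250,210:310],(400,400))]); cv2.imwrite('pics/c.png',a)
```

```text
(no output)
```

View pics/c.png

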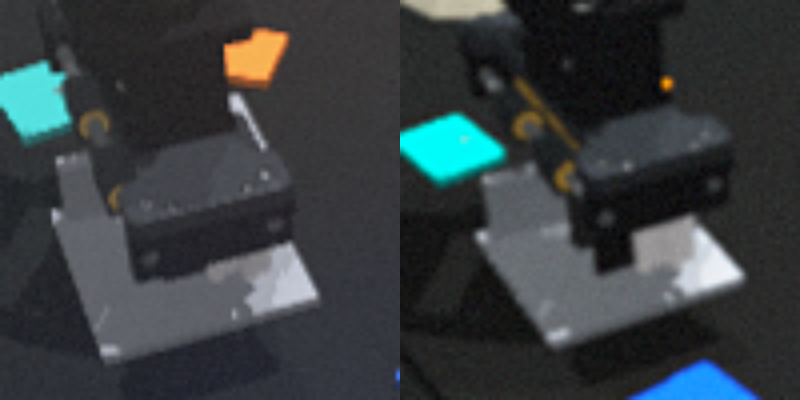

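The scene half shows the finger (px ~(612,250)) behind the row, with plates mostly upright under the gripper body. I continue gently until contact firms up.

step_arm:
  rows:
    - [0.001, -0.0001, 0, 0, 0, 0]
    - [0.001, -0.0001, 0, 0, 0, 0]
    - [0, 0, 0, 0, 0, 0]
    - [0, 0, 0, 0, 0, 0]

```text
time: 6.88
position: [0.5002, -0.2924, 0.1918]
tool_rot: [0.045, 0.999, 0.0, -0.001]
ft_force: [-4.5, -0.3, 2.3]
grip_width: 0.0201
grip_force: 2.3
```

step_arm:
  rows:
    - [0.001, -0.0001, 0, 0, 0, 0]
    - [0.001, -0.0001, 0, 0, 0, 0]
    - [0, 0, 0, 0, 0, 0]
    - [0, 0, 0, 0, 0, 0]

```text
time: 7.38
position: [0.5008, -0.2925, 0.1916]
tool_rot: [0.045, 0.999, 0.001, -0.003]
ft_force: [-9.7, -1.6, 3.9]
grip_width: 0.0196
grip_force: 4.8
```

The row is packed at about 10 N. I back off, rise, and turn the fingers for the push toward the fence, looking on the way.

step_arm:
  rows:
    - [-0.004, 0.0004, 0, 0, 0, 0]
    - [-0.018, 0.0016, 0, 0, 0, 0]
    - [0, 0, 0.04, 0, 0, 0]
    - [0.008, -0.013, 0.05, 0, 0, -10]
    - [0.008, -0.013, 0.04, 0, 0, -10]
    - [0.008, -0.013, 0, 0, 0, -10]
    - [0.008, -0.013, 0, 0, 0, -10]
    - [0.0064, -0.0118, 0, 0, 0, -10]
    - [0, 0, 0, 0, 0, -10]
    - [0, 0, 0, 0, 0, -10]
    - [0, 0, 0, 0, 0, -10]
    - [0, 0, 0, 0, 0, -10]
  jaw: 0.003

```text
time: 8.88
position: [0.5199, -0.3546, 0.322]
tool_rot: [0.74, 0.672, 0.001, 0.001]
ft_force: [-0.2, 0.2, 1.0]
grip_width: 0.0032
grip_force: 0.0
```

step_arm:
  rows:
    - [0, 0, 0, 0, 0, 0]
    - [0, 0, 0, 0, 0, 0]

```text
time: 9.12
position: [0.5194, -0.3545, 0.3219]
tool_rot: [0.738, 0.675, 0.0, 0.001]
ft_force: [-0.4, 0.2, -0.2]
grip_width: 0.0027
grip_force: 0.0
```

```bash
cat > look.py <<'E'
from fit import *
import sys
tag=sys.argv[1]
yaw=np.radians(-5.2); cc,s=np.cos(yaw),np.sin(yaw)
c,T,f,P=snap('wrist'); im=c['pixels']; o=get_obs()
t=o['position'][:2]*1e3; A=np.array([[cc,-s],[s,cc]])
print('TCP fixture mm',t@A-[565.5,-200.7],o['position'],'time',o['time'],'yaw',R.from_quat(o['tool_rot']).as_euler('xyz',degrees=True))
Q=P.copy()*1e3; Q[...,:2]=Q[...,:2]@A-[565.5,-200.7]; np.savez(tag+'.npz',P=P,Q=Q,im=im)
pl=(Q[...,2]>51)&(Q[...,2]<58)&(Q[...,0]<-1)&(Q[...,0]>-60)&(Q[...,1]>-95)&(Q[...,1]<-1)
q=Q[pl]; print('tops',len(q),'z',np.round(np.percentile(q[:,2],[2,50,98]),1),'x',np.round(np.percentile(q[:,0],[1,99]),1))
for a in range(-36,0,4):
    m=(q[:,0]>=a)&(q[:,0]<a+4)
    if m.sum()>5: print(a,m.sum(),np.round(np.percentile(q[m][:,1],[2,98]),1))
b=(Q[...,2]>54)&(Q[...,0]>-4)&(Q[...,0]<16)&(Q[...,1]>-60); print('bs x',np.nanpercentile(Q[b][:,0],[2,98]))
fe=(Q[...,2]>40)&(Q[...,2]<48)&(Q[...,1]>-6)&(Q[...,1]<16)&(Q[...,0]<-36); print('fence y',np.nanpercentile(Q[fe][:,1],[2,98]) if fe.sum()>9 else 0)
ys,xs=np.where((Q[...,0]>-100)&(Q[...,0]<20)&(Q[...,1]>-100)&(Q[...,1]<20)&(Q[...,2]<60)); y0,y1,x0,x1=ys.min(),ys.max(),xs.min(),xs.max()
cr=im[y0:y1,x0:x1]; k=min(780/cr.shape[1],590/cr.shape[0]); cv2.imwrite(f'pics/{tag}.png',cv2.resize(cr,None,fx=k,fy=k))
E
python3 look.py d1
```

```text
TCP fixture mm [ -16.20103734 -105.24804303] [ 0.51930941 -0.35447327  0.32182884] time 9.175 yaw [1.79949535e+02 1.98586118e-02 8.49199961e+01]
tops 4058 z [52.3 53.7 55.2] x [-31.4  -1.3]
-32 503 [-70.3 -13.5]
-28 542 [-70.8 -13.5]
-24 542 [-67.6 -10.4]
-20 509 [-67.4 -10.4]
-16 511 [-75.9 -18.5]
-12 526 [-76.3 -18.6]
-8 536 [-72.3 -15.3]
-4 389 [-72.9 -15.3]
bs x [-2.96300486 11.82666143]
fence y [-0.40604439 11.33953841]
```

View pics/d1.png

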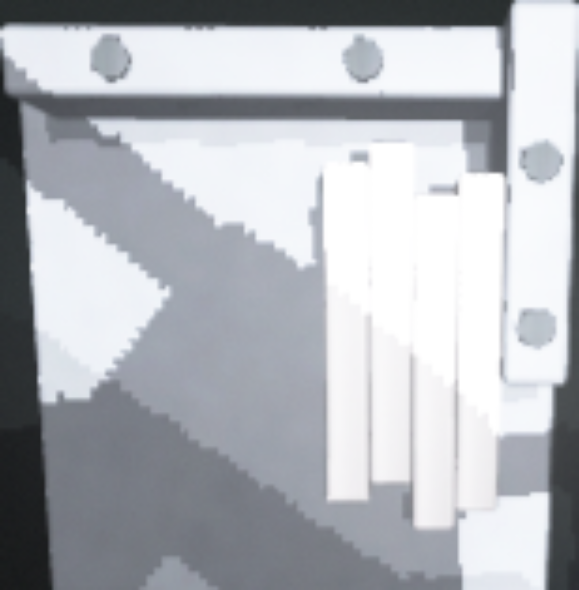

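The picture shows four plates upright and packed against the backstop (cols 325–500), with ragged edges 10–18 mm short of the fence. Next I lower on the −y side and push toward the fence.

step_arm:
  rows:
    - [0, 0, -0.04, 0, 0, 0]
    - [0, 0, -0.04, 0, 0, 0]
    - [0, 0, -0.03, 0, 0, 0]
    - [0, 0, -0.016, 0, 0, 0]
    - [0, 0, 0, 0, 0, 0]
    - [0.0009, 0.01, 0, 0, 0, 0]
    - [0.0005, 0.005, 0, 0, 0, 0]
    - [0.0003, 0.003, 0, 0, 0, 0]
    - [0.0003, 0.003, 0, 0, 0, 0]
    - [0.0002, 0.002, 0, 0, 0, 0]
    - [0.0002, 0.002, 0, 0, 0, 0]
    - [0, 0, 0, 0, 0, 0]

```text
time: 10.68
position: [0.5215, -0.3295, 0.1958]
tool_rot: [0.738, 0.674, 0.0, 0.0]
ft_force: [1.0, -1.4, -0.3]
grip_width: 0.0033
grip_force: 0.3
```

step_arm:
  rows:
    - [0.0002, 0.002, 0, 0, 0, 0]
    - [0.0002, 0.002, 0, 0, 0, 0]
    - [0.0002, 0.002, 0, 0, 0, 0]
    - [0.0001, 0.001, 0, 0, 0, 0]
    - [0.0001, 0.001, 0, 0, 0, 0]
    - [0.0001, 0.001, 0, 0, 0, 0]
    - [0, 0, 0, 0, 0, 0]
    - [0, 0, 0, 0, 0, 0]

```text
time: 11.68
position: [0.5223, -0.3204, 0.1957]
tool_rot: [0.738, 0.674, 0.0, -0.0]
ft_force: [0.5, -1.0, 0.1]
grip_width: 0.0028
grip_force: 0.5
```

step_arm:
  rows:
    - [0.0001, 0.001, 0, 0, 0, 0]
    - [0.0001, 0.001, 0, 0, 0, 0]
    - [0, 0, 0, 0, 0, 0]
    - [0, 0, 0, 0, 0, 0]

```text
time: 12.18
position: [0.5223, -0.3199, 0.1958]
tool_rot: [0.738, 0.674, -0.001, 0.001]
ft_force: [-2.3, -5.7, -0.6]
grip_width: 0.0034
grip_force: 3.2
```

step_arm:
  rows:
    - [0.0001, 0.001, 0, 0, 0, 0]
    - [0.0001, 0.001, 0, 0, 0, 0]
    - [0, 0, 0, 0, 0, 0]
    - [0, 0, 0, 0, 0, 0]

```text
time: 12.68
position: [0.5224, -0.3194, 0.196]
tool_rot: [0.738, 0.675, -0.002, 0.002]
ft_force: [-3.7, -11.1, -1.1]
grip_width: 0.0032
grip_force: 5.5
```

step_arm:
  rows:
    - [-0.0004, -0.004, 0, 0, 0, 0]
    - [-0.0015, -0.016, 0, 0, 0, 0]
    - [-0.0015, -0.017, 0, 0, 0, 0]
    - [0, 0, 0.04, 0, 0, 0]
    - [0, 0, 0.05, 0, 0, 0]
    - [0, 0, 0.036, 0, 0, 0]
    - [0, 0, 0, 0, 0, 0]
    - [0, 0, 0, 0, 0, 0]

```text
time: 13.68
position: [0.5189, -0.3536, 0.3212]
tool_rot: [0.739, 0.674, -0.0, -0.001]
ft_force: [-0.5, -0.3, -0.6]
grip_width: 0.003
grip_force: 0.0
```

```bash
python3 look.py d2
```

```text
TCP fixture mm [ -16.8044319  -104.26343283] [ 0.51879773 -0.35343802  0.32044495] time 13.725 yaw [-1.79879223e+02 -1.02878392e-01  8.47792640e+01]
tops 4203 z [52.2 53.7 55.2] x [-31.5  -1.3]
-32 524 [-58.9  -2. ]
-28 548 [-58.6  -2.3]
-24 538 [-60.   -3.1]
-20 550 [-60.5  -3.2]
-16 550 [-59.2  -2.1]
-12 540 [-58.6  -2. ]
-8 532 [-58.8  -2.3]
-4 421 [-59.1  -2.1]
bs x [-3.29646538 11.77891506]
fence y [-0.43786863 11.41618653]
```

View pics/d2.png

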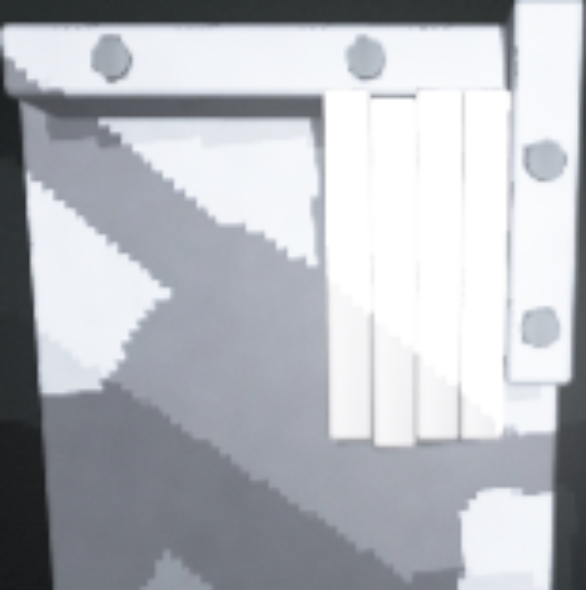

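The picture shows all four plates packed and nearly flush with the fence; plate 3 (cols 372–415) is about 1 mm short, well inside 4 mm. Next I check uprightness from the fixed cameras.

Run:
```python
from fit import *
yaw=np.radians(-5.2); cc,s=np.cos(yaw),np.sin(yaw); A=np.array([[cc,-s],[s,cc]])
for n in ['scene','side']:
    c,T,f,P=snap(n); Q=P*1e3; Q[...,:2]=Q[...,:2]@A-[565.5,-200.7]; q=Q.reshape(-1,3)
    m=(q[:,0]>-42)&(q[:,0]<-26)&(q[:,1]>-57)&(q[:,1]<-4)&(q[:,2]>14)&(q[:,2]<49); p=q[m]
    if len(p)<20: print(n,'few',len(p)); continue
    a=np.c_[p[:,1],p[:,2],np.ones(len(p))]; k=np.linalg.lstsq(a,p[:,0],rcond=None)[0]; print(n,len(p),'dx/dy',k[0],'dx/dz',k[1],'x at z30,y-30',k@[-30,30,1],'std',np.std(p[:,0]-a@k))
    m=(q[:,0]>-33)&(q[:,0]<-1)&(q[:,1]>-70)&(q[:,1]<-50)&(q[:,2]>14)&(q[:,2]<46); p=q[m]; print('end face',len(p),'x by z',[np.round(np.percentile(p[abs(p[:,2]-z)<5][:,0],[2,98]),1) for z in (20,30,40)])
```

```text
scene 113 dx/dy 0.002560460967335666 dx/dz -0.000664337364252976 x at z30,y-30 -30.08836971336629 std 0.46536782036752894
end face 172 x by z [array([-30.5,  -2.1]), array([-30.1,  -1.6]), array([-30.9,  -1.6])]
side 84 dx/dy -0.0678861912902717 dx/dz 0.04548610310655121 x at z30,y-30 -31.367082083501064 std 2.1997992788621294
end face 182 x by z [array([-30.8,  -1.5]), array([-30.7,  -1.7]), array([-30.7,  -1.4])]
```

```bash
python3 -c "from rig import *; print(hand_in())"
```

```text
the job is handed in; nothing more can be done
None
```

I handed the job in at about 14 s of the 54 s allowed. By my camera checks, all four plates stand upright and packed against the backstop in their first order, edges flush with the fence except plate 3, about 1 mm short. No verdict came back, and I did not re-measure the bystanders.

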